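# Set the tilting marking nest with the pendulum angle gauge

## Robot

A 7-joint arm with a two-finger parallel gripper is mounted at the origin on a cart in front of the work surface, level with it; the furniture and walls round the work are solid. World frame = base frame: x ahead of the robot, y to its left, z up, the work surface at z = 0. Lengths are in m, angles in rad, forces in N, time in s.
With the tool pointing down it reaches from about 0.35 to 0.9 m from the base axis. Payload 8.1 kg.
Tool frame: the origin (TCP) lies on the centre line of the jaws, within the pads' length; the fingertips stand 8 mm ahead of it and the grasp point (between the pads) lies 11 mm behind it; x points along the fingers, z is the direction in which the jaws open and shut, and the axes are right-handed (so a half turn about x gives the same grasp; the last joint's range is limited). The gripper opens to 85 mm and grips with 20 to 120 N. Pads are 22 mm wide; open, the fingers measure 114 mm over their backs; the gripper's body (76 mm by 85 mm) begins 54 mm behind the grasp point. The pads swing forward as they close: fully open they stand 13 mm farther back than shut.
Start: joints at [-1.397, 0.434, 0.025, 1.573, -0.012, 1.134, -0.075], TCP at [0.171, 0.601, 0.239] pointing down, gripper open.
Joint ranges: [-2.62, 2.62], [-0.44, 2.09], [-1.27, 1.32], [0.08, 2.57], [-1.32, 4.46], [0.12, 2], [-2.74, 2.74]. Speed limits (rad/s): [2.22, 2.22, 3.01, 3.01, 3.14, 3.14, 3.14].

## Interface

Orientations are given as a rotation vector (axis times angle).
In Python, from cell import bot, eyes gives the robot as it stands.
- The arm moves only by the tool carry_out, never from a script. Its argument "targets" is a list of rows, each a list of 3 entries, a list of its own where there are three numbers: the shift along the tool's x, y, z in cm, then the turn, a rotation vector about the tool's x, y, z in degrees, then the closure in counts, from 0 (fully open) to 255 (shut). A call has 1 to 8 rows; each row is the pose to reach, as a shift and turn from the pose commanded when the call began, along the tool's axes at that moment; what a row does not reach only later rows make up. A row lasts 1/12 s, in which the tool goes at most 41.7 mm and 7.16 degrees, less where a joint would pass 70% of its speed; a pose out of reach is approached as far as the arm can. A call with a gripper value outside its range is refused whole. The fingers move at their own pace and stop on an object; "squeeze" is the grip in N (left out, the last holds). Time passes only in rows, so rows that repeat a pose let the fingers close. It gives the time, the measured TCP pose, the force and the opening at its end, in the units of the state.
- bot.state(): the state, without advancing time (a new reading comes with each control period).
- eyes.get_image(name): name is "scene" or "top"; returns (picture, depth): 400x640x3 uint8, red, green, blue; 400x640 float32, m along the optical axis (not along the pixel's ray), 0 where there is no reading.
- eyes.get_calibration(name): a dict with "fx", "fy", "cx", "cy" (pixels), "eye" and "attitude" of the camera in the world. Camera axes: x right, y up, looking along -z (the intrinsics and any distortion apply to the point x, -y, -z); pixel columns grow to the right and rows downward; lengths in m; the calibration is good to about 2 mm. A picture is of the moment at which its call begins. get_calibration takes no time and is no camera call.
- bot.close_job(): hands the job in, once; it reports no verdict.
The state is a dict: "clock": time; "q": joint angles; "qvel": joint speeds; "joint_efforts": joint torques, N m; "eef_pos": TCP position; "eef_rot": TCP orientation; "wrist_force": force on the tool from outside, world axes, zero at the start; "moment": the same for the moment, N m; "width": opening from 0.0 (shut) to 1.0 (fully open).
Only numpy, scipy, OpenCV 4.12 (cv2) and the standard library are available. Lean on these libraries where they do the work, as an engineer would, in place of code of your own. Each camera call takes 0.05 s, during which the arm holds its last target.

## Task

The tag in the tilting nest has to be marked at the slope that is preset on the pendulum angle gauge. Stand the gauge astride the nest's narrow rail, groove over the rail and dial towards you, and let go of it; then take the ball lever and rock the nest up until the swinging pointer settles on the arrow of the gauge's bezel. The nest falls back if released, so finish still holding the lever there, with the pointer at rest on the arrow, ready for the clamp to be tightened; leave the other things on the bench alone.

Things in the scene. Friction and masses are not known exactly. Their poses are not given: they have to be found in the camera images.
- gauge: Pendulum angle gauge, loose, 0.30 kg, 123 mm tall, upright: steel foot 90 mm (its y) x 34 mm (x) with a groove along y underneath (20 mm wide, 8 mm deep, 7 mm skirts); round black dial housing, 80 mm diameter, 22 mm thick along x, centre 54 mm up; grip lug on top. Origin: centre of the underside, z up. Dial looks along -x, at the start roughly to the robot.
- gauge_lug (a point): Place to pinch the gauge: in the lug on top, 111 mm above the underside. Lug 24 mm thick (gauge x), 30 mm wide (gauge y), from 91 to 123 mm up. The housing below is thinner (22 mm), so fingers closing along the gauge's x may reach down past it.
- gauge_groove (a point): Middle of the roof of the groove in the gauge's foot, 8 mm above the underside; axes as the gauge's. It lies on rail_seat when the gauge is seated.
- pointer_tip (a point): Lower end of the hanging needle, 26.5 mm from the dial's centre; the frame turns with the needle (z from the tip to the centre). The brass bob sits on the needle.
- gauge_pointer (a joint): Angle of the needle on the dial (rad), a free pendulum hanging from the dial's centre: 0 straight down the dial, positive towards the gauge's +y (left as one faces the dial). It hangs true, so on a standing gauge it reads the slope: positive when the gauge's -y end is the higher. After a movement it swings about twice a second and dies down in about 2 s.
- mark_tip (a point): Point of the arrow-shaped index on the gauge's turning bezel, in the lower part of the dial, 26.5 mm from its centre, where the needle's tip must come; the frame turns with the bezel (z from the arrow to the centre).
- gauge_bezel (a joint): Angle of the bezel's arrow on the dial (rad), same zero and sense as gauge_pointer: the preset slope, between 0.12 and 0.30. A stiff fit, it stays where it is.
- pivot (a point): Middle of the nest's tilt axis, 65 mm above the worktop. Frame of the fixed base (130 mm in x, 120 mm in y, screwed down): x is the tilt axis, z up, the front with the clamp knob looks along -x, the lever is on the -y side.
- nest_table (a joint): Tilt of the nest's table (rad) about the pivot's x: 0 at rest on its stop, where the lever end hangs 0.14 rad below level; grows as the lever rises; level at 0.14, upper stop at 0.65. Swings freely and falls back to 0 when released.
- rail_seat (a point): Middle of the top of the table's narrow steel rail; frame turns with the table, y along the rail, z square to it. Rail 14 mm wide, 110 mm long, 10 mm above the plate; an end stop 10 mm higher closes it 55 mm off on the +y side. Seat: 22 mm in front (-x) of the pivot, 15 mm above the axis square to the table. At rest the rail slopes 0.14 rad, -y (lever) end low.
- lever_knob: Black ball, 30 mm diameter, on the nest's lever (10 mm rod), 150 mm from the pivot along the table's -y; origin at its centre, 44 mm above the worktop at rest, moving on an arc about the pivot. About 1 to 2 N carries it. Pinch it from above, fingers closing along the nest's x; a wide hand closing along y would meet the gauge.
- tape_roll: Bystander: roll of masking tape lying flat, 91 mm diameter, 24 mm high; origin under its centre. Leave it.
- part_flange: Bystander: turned flange, 62 mm diameter, 21 mm high; origin under its centre. Leave it.
- hex_key: Bystander: small hex key, 83 x 26 x 7 mm; origin under its centre. Leave it.
- part_bush: Bystander: small turned bush standing upright, 24 mm diameter, 25 mm high; origin under its centre. Leave it.
Mind the look-alikes: they are no part of the job. Leave any green look-alike of the gauge alone.

How it is judged:
On the way:
1. the gauge stands astride the rail of the resting nest, let go (x of gauge_groove in the frame of rail_seat between -0.005 and 0.005 m and y of gauge_groove in the frame of rail_seat between -0.03 and 0.02 m and z of gauge_groove in the frame of rail_seat below 0.003 m and angle between the z axis of gauge_groove and the z axis of rail_seat, either way round below 0.06 rad and contact force between gauge and nest_table above 0.5 N and contact force between the fingers and gauge below 0.1 N and value of joint nest_table below 0.05 rad), for 0.3 s.
At the end, for the whole second after the job is handed in: Lever ball held (over 0.5 N), table still and off its stops; gauge seated on the rail, untouched (groove within 5 mm across, -30 to +20 mm along, 3 mm high, 0.06 rad square); pointer within 0.04 rad of the bezel arrow and under 0.2 rad/s (angle between the z axis of pointer_tip and the z axis of mark_tip, either way round below 0.04 rad and velocity of joint gauge_pointer between -0.2 and 0.2 rad/s and velocity of joint nest_table between -0.05 and 0.05 rad/s and contact force between the fingers and lever_knob above 0.5 N and value of joint nest_table between 0.2 and 0.5 rad and x of gauge_groove in the frame of rail_seat between -0.005 and 0.005 m and y of gauge_groove in the frame of rail_seat between -0.03 and 0.02 m and z of gauge_groove in the frame of rail_seat below 0.003 m and angle between the z axis of gauge_groove and the z axis of rail_seat, either way round below 0.06 rad and contact force between each of the fingers, the arm and gauge below 0.1 N); the arm keeps its last pose, push and grip.
It fails at once if the gauge is knocked over or dropped off the bench (angle between gauge's own z axis and vertical above 0.9 rad or height (world z) of gauge below -0.05 m).
It fails at once if a bystander is moved by more than 3 cm (distance of any of tape_roll, part_flange, hex_key, part_bush from where it was at the start of the episode above 0.03 m).
It also fails if it takes over 45 s, if anything falls off the work surface, if the arm or the gripper's body presses on something with over 40 N, if the wrist force passes 120 N, or if a joint passes its speed limit or range.

## Working session

There is one attempt and no reset: what is moved stays moved. The work goes in short steps, Python scripts to look and compute and a tool call to move; the robot and the scene stay as the last step left them, time stands still between calls to the robot, and variables do not carry over. Pictures are saved under pics/ and viewed, and the job is handed in when it is done.

Besides the shell and the picture viewer there is one more tool, called after ">>>" by a JSON object that holds its "name" and its "arguments". carry_out: Moves the arm, as the interface text tells. Its arguments: {"type":"object","properties":{"targets":{"type":"array"},"squeeze":{"type":"number"}},"required":["targets"]}

```bash
ls; mkdir -p pics; python3 - <<'E'
from cell import bot, eyes
import cv2, numpy as np
print(bot.state())
for n in ("scene","top"):
    im,d=eyes.get_image(n); cv2.imwrite(f"pics/{n}0.png",im[:,:,::-1]); np.save(f"{n}_d.npy",d)
    np.save(f"{n}_im.npy",im)
    print(n,eyes.get_calibration(n))
E
```

```text
pics
{'clock': 0.0, 'q': array([-1.39661515,  0.43522806,  0.02496216,  1.57413225, -0.0116097 ,
        1.13403565, -0.07509843]), 'qvel': array([ 2.66610316e-05, -7.38194914e-04, -1.21604571e-03,  1.00501490e-03,
       -1.14465134e-03,  4.34567544e-04,  2.19451857e-03]), 'joint_efforts': array([ 1.38380059e-03, -6.70499182e+01,  1.02586728e+00, -3.16193175e+01,
        1.56783185e-02,  1.28064436e-02,  6.71654732e-06]), 'eef_pos': array([0.17069135, 0.60069298, 0.23850911]), 'eef_rot': array([-1.00398052,  1.32880598,  1.00214182]), 'wrist_force': array([-0.8181183 , -0.45325728, -0.3388654 ]), 'moment': array([0.00043391, 0.02877813, 0.04509132]), 'width': 1.0044511419498119}
scene {'fx': 364.8975275940624, 'fy': 364.8975275940624, 'cx': 319.62595147672704, 'cy': 193.17968771012522, 'eye': array([-0.00294081,  0.43212868,  0.57042439]), 'attitude': array([ 0.60869637, -1.02285313, -1.88178736])}
top {'fx': 469.55401689866136, 'fy': 469.55401689866136, 'cx': 323.824955456385, 'cy': 195.3187716250955, 'eye': array([0.50153255, 0.08879612, 1.19367045]), 'attitude': array([ 0.08488417, -0.0906453 , -1.57511042])}
```

View pics/scene0.png

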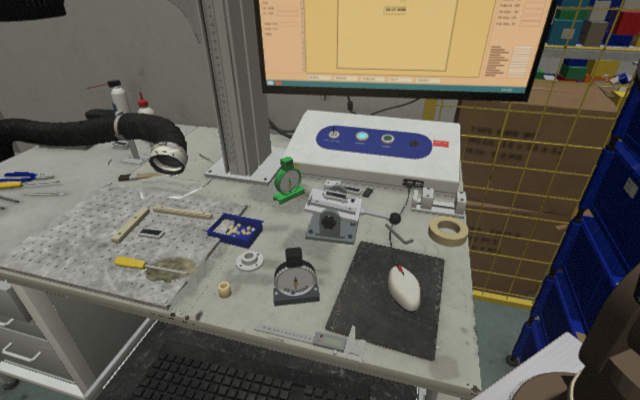

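View pics/top0.png

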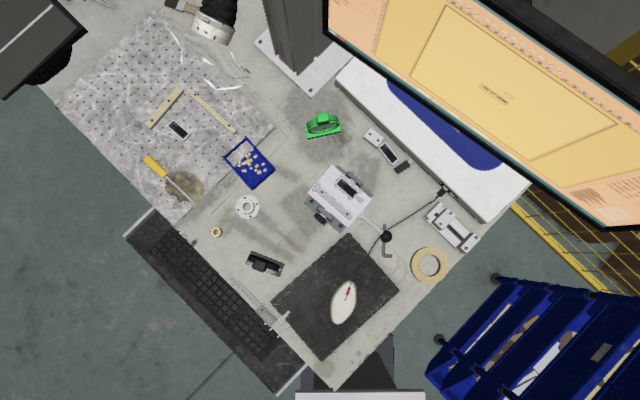

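```bash
cat > h.py <<'E'
import numpy as np, cv2
from scipy.spatial.transform import Rotation as R
from cell import bot, eyes
C={n:eyes.get_calibration(n) for n in("scene","top")}
def proj(n,p):
    c=C[n]; q=R.from_rotvec(c["attitude"]).inv().apply(np.atleast_2d(p)-c["eye"])
    return np.c_[c["cx"]+c["fx"]*q[:,0]/-q[:,2], c["cy"]-c["fy"]*q[:,1]/-q[:,2]]
def back(n,u,v,depth=None,z=None):
    c=C[n]; r=np.array([(u-c["cx"])/c["fx"],-(v-c["cy"])/c["fy"],-1.])
    r=R.from_rotvec(c["attitude"]).apply(r)
    s=depth if depth is not None else (z-c["eye"][2])/r[2]
    return c["eye"]+s*r
def crop(n,im,x0,y0,x1,y1,k,name):
    cv2.imwrite("pics/"+name,cv2.resize(im[y0:y1,x0:x1,::-1],None,fx=k,fy=k,interpolation=cv2.INTER_CUBIC))
E
python3 - <<'E'
from h import *
for n in C:
    print(n,proj(n,[[0.17,.6,.24],[0,0,0],[0,0,.3]]).round(0).tolist(), R.from_rotvec(C[n]["attitude"]).as_matrix().round(2).tolist())
    d=np.load(n+"_d.npy"); im=np.load(n+"_im.npy")
    pts={"scene":[(294,285),(294,255),(223,289),(330,222),(395,217),(448,231),(250,260)],"top":[(264,262),(386,235),(340,190),(246,207),(216,232),(429,265)]}[n]
    for p in pts: print(p,back(n,*p,depth=d[p[1],p[0]]).round(3))
im=np.load("scene_im.npy"); crop("s",im,260,235,330,310,8,"s_g.png"); crop("s",im,290,170,480,260,4,"s_n.png")
im=np.load("top_im.npy"); crop("t",im,230,230,300,290,8,"t_g.png"); crop("t",im,290,150,410,260,6,"t_n.png")
E
```

```text
scene [[-32.0, 566.0], [604.0, 465.0], [744.0, 316.0]] [[-0.49, 0.47, -0.74], [-0.87, -0.27, 0.41], [-0.01, 0.84, 0.54]]
(294, 285) [0.456 0.236 0.042]
(294, 255) [0.451 0.234 0.123]
(223, 289) [0.531 0.356 0.025]
(330, 222) [0.561 0.093 0.071]
(395, 217) [ 0.519 -0.061  0.055]
(448, 231) [ 0.463 -0.189  0.001]
(250, 260) [0.587 0.279 0.021]
top [[59.0, 422.0], [360.0, 457.0], [374.0, 532.0]] [[-0.01, 0.99, -0.11], [-1.0, -0.01, 0.0], [0.0, 0.11, 0.99]]
(264, 262) [0.471 0.22  0.124]
(386, 235) [ 0.532 -0.065  0.059]
(340, 190) [0.64  0.045 0.072]
(246, 207) [0.606 0.282 0.001]
(216, 232) [ 0.543  0.358 -0.001]
(429, 265) [ 0.457 -0.179  0.004]
```

```bash
python3 - <<'E'
import cv2
for f in("s_g","s_n","t_g","t_n"): print(f,cv2.imread(f"pics/{f}.png").shape)
E
```

```text
s_g (600, 560, 3)
s_n (360, 760, 3)
t_g (480, 560, 3)
t_n (660, 720, 3)
```

View pics/s_g.png

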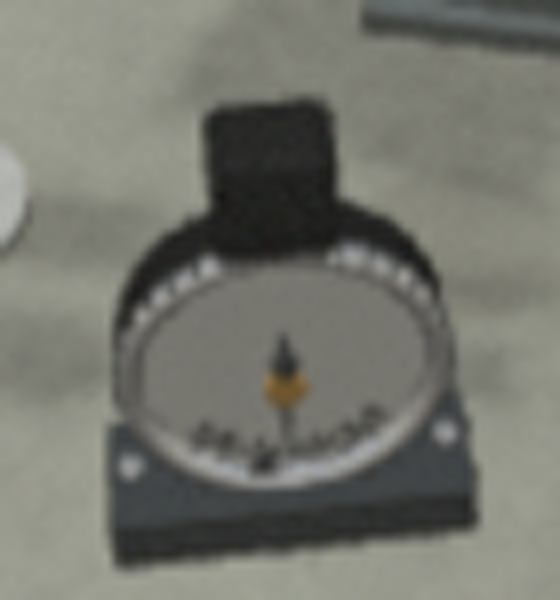

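View pics/s_n.png

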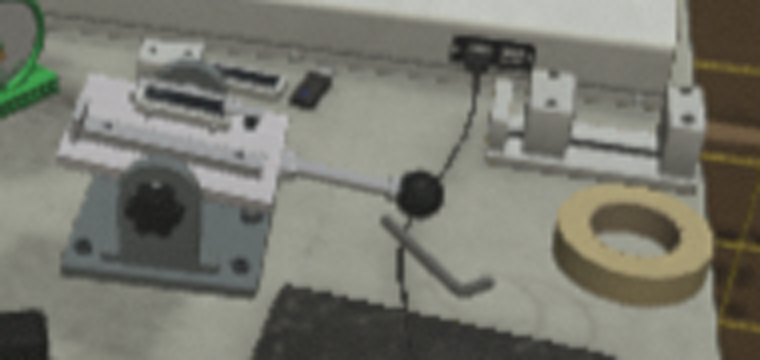

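View pics/t_g.png

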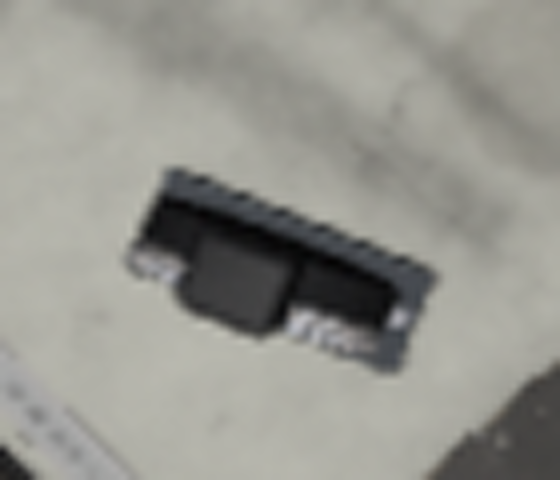

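View pics/t_n.png

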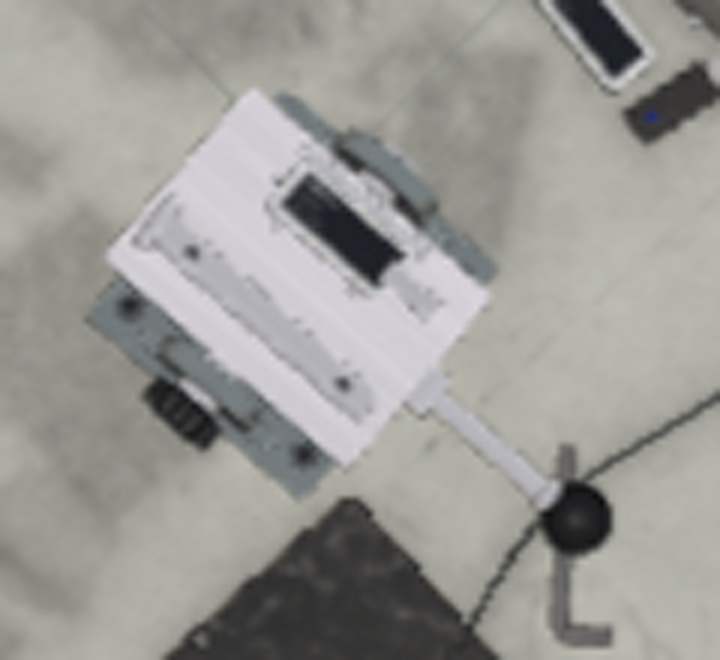

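```bash
python3 - <<'E'
from h import *
im=np.load("scene_im.npy"); crop("s",im,303,183,368,245,12,"s_n2.png"); crop("s",im,272,260,318,305,13,"s_g2.png")
im=np.load("top_im.npy"); crop("t",im,305,180,358,225,14,"t_n2.png")
E
```

```text
(no output)
```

View pics/s_n2.png

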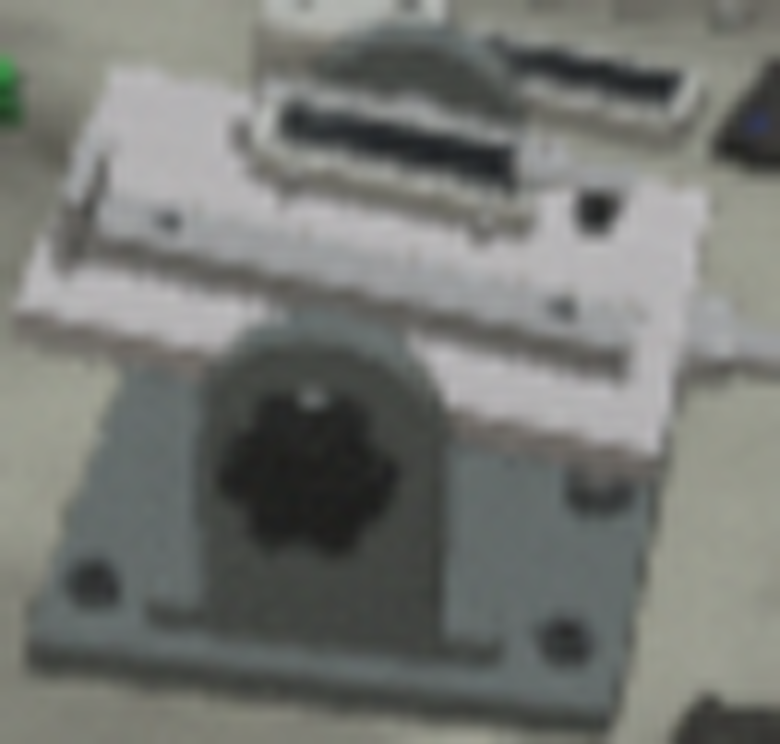

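View pics/t_n2.png

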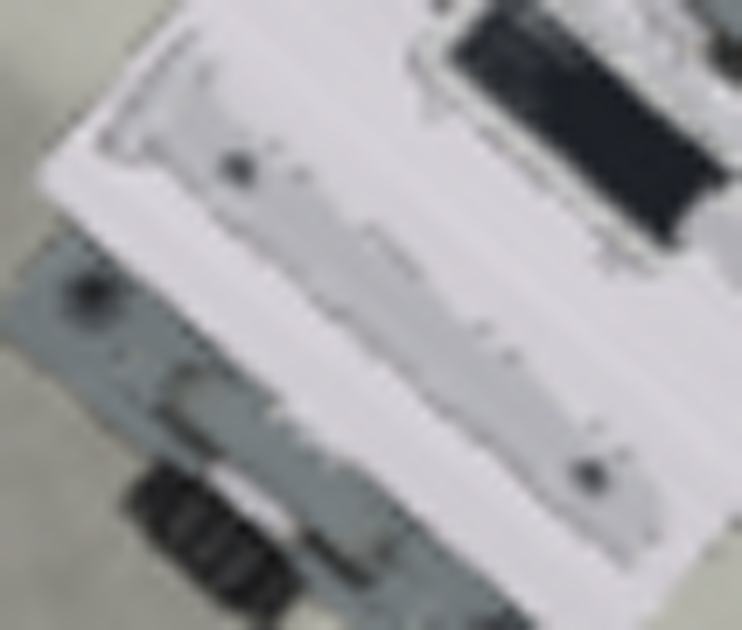

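View pics/s_g2.png

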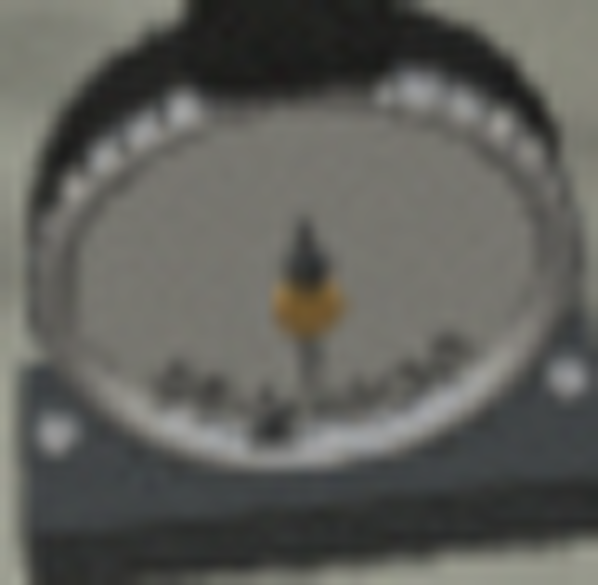

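```bash
cat > fit.py <<'E'
from h import *
from scipy.optimize import least_squares
def px(c,k,o): c=np.array(c,float); return (c+.5)/k-.5+np.array(o)
G=[]  # (view, local pt fn, pixel)
for loc,c in [((-17,45,0),(120,565)),((-17,-45,0),(475,525)),((-17,45,'h'),(112,518)),((-17,-45,'h'),(472,483))]:
    G.append(("scene",loc,px(c,8,(260,235))))
for loc,c in [((17,45,'h'),(172,168)),((17,-45,'h'),(437,276)),((-17,45,'h'),(130,262)),((-17,-45,'h'),(398,372))]:
    G.append(("top",loc,px(c,8,(230,230))))
for loc,c in [((12,15,123),(207,106)),((12,-15,123),(326,99)),((-12,15,123),(207,145)),((-12,-15,123),(333,135))]:
    G.append(("scene",loc,px(c,8,(260,235))))
for loc,c in [((12,15,123),(207,228)),((12,-15,123),(300,260))]:
    G.append(("top",loc,px(c,8,(230,230))))
def res(p,full=False):
    x,y,a,h=p; r=[]
    for v,l,q in G:
        l=np.array([h*1e3 if e=='h' else e for e in l],float)/1e3
        w=R.from_euler('z',a).apply(l)+[x,y,0]
        r.append(proj(v,w)[0]-q)
    return np.array(r) if full else np.ravel(r)
s=least_squares(res,[.47,.23,-.39,.016],loss='soft_l1')
print("gauge",s.x.round(4),np.degrees(s.x[2])); print(res(s.x,True).round(1).tolist())
N=[]
def rail(x,y,z): return np.array([-22+x,y,15+z])
# local in table frame (mm) relative to pivot; rail y centre: seat at y=0
for v,l,q in [("top",(0,-150,0),px((577,518),6,(290,150))),("scene",(0,-150,0),px((419,194),4,(290,170))),
  ("top",rail(7,-55,0),px((660,522),14,(305,180))),("top",rail(-7,-55,0),px((630,562),14,(305,180))),
  ("scene",rail(-7,-55,0),px((625,358),12,(303,183))),("scene",rail(7,-55,0),px((635,318),12,(303,183))),
  ("scene",rail(-7,55,0),px((85,238),12,(303,183))),("scene",rail(7,55,0),px((105,198),12,(303,183))),
  ("top",rail(-7,55,0),px((150,165),14,(305,180)))]: N.append((v,l,q))
def resn(p,full=False):
    x,y,a=p[:3]
    r=[proj(v,(R.from_euler('z',a)*R.from_euler('x',.14)).apply(np.array(l)/1e3)+[x,y,.065])[0]-q for v,l,q in N]
    return np.array(r) if full else np.ravel(r)
t=least_squares(resn,[.62,.05,-.67],loss='soft_l1')
print("nest",t.x.round(4),np.degrees(t.x[2])); print(resn(t.x,True).round(1).tolist())
rot=R.from_euler('z',t.x[2])*R.from_euler('x',.14)
print("seat",(rot.apply([-.022,0,.015])+[t.x[0],t.x[1],.065]).round(4),"ball",(rot.apply([0,-.15,0])+[t.x[0],t.x[1],.065]).round(4))
# bezel
for name,c in [("arrow",(270,430)),("ndl",(312,405)),("top",(303,215)),("bob",(308,302))]:
  q=px(c,13,(272,260))
  a=s.x[2]; nrm=R.from_euler('z',a).apply([-1,0,0]); o=np.array([s.x[0],s.x[1],0])+nrm*.011
  e=C["scene"]["eye"]; d=back("scene",*q,depth=1)-e; w=e+d*((o-e)@nrm)/(d@nrm)
  l=R.from_euler('z',-a).apply(w-[s.x[0],s.x[1],0]); print(name,l.round(4),"ang",np.arctan2(l[1],.054-l[2]).round(3))
E
python3 fit.py
```

```text
gauge [ 0.4642  0.2301 -0.3821  0.0161] -21.89320884049977
[[-1.1, -0.0], [0.1, 0.1], [-0.7, 0.2], [0.4, -0.3], [0.2, -0.2], [0.6, -0.3], [0.2, 0.9], [0.3, 0.6], [-1.1, -1.6], [0.1, -2.2], [-0.5, 2.3], [0.4, 2.0], [0.1, -0.5], [0.8, 0.4]]
nest [ 0.6233  0.0479 -0.6949] -39.815606494607536
[[-0.1, 0.7], [-0.5, -0.0], [1.6, -0.2], [0.1, 1.5], [0.4, -0.7], [0.1, -0.7], [-0.3, -0.6], [-0.8, -0.5], [-0.9, 0.3]]
seat [0.605  0.0604 0.0799] ball [ 0.5281 -0.0662  0.0441]
arrow [-0.011   0.0065  0.0231] ang 0.208
ndl [-0.011   0.      0.0275] ang 0.001
top [-0.011  -0.0004  0.067 ] ang -3.112
bob [-0.011  -0.0003  0.0492] ang -0.069
```

```bash
cat >> h.py <<'E'
def toolR(yaw,tilt=0.,flip=1):
    """tool x down, tool z along flip*(yaw x axis); tilt about that yaw-frame x axis"""
    B=np.array([[0,0,flip],[0,flip,0],[-1,0,0]]).astype(float)  # columns x,y,z tool in object frame
    B=np.c_[[0,0,-1],np.cross([flip,0,0],[0,0,-1]),[flip,0,0]]
    return R.from_euler('z',yaw)*R.from_euler('x',tilt)*R.from_matrix(B)
def go(p,Rt):
    s=bot.state(); R0=R.from_rotvec(s["eef_rot"])
    print("t",round(s["clock"],2),"pos",s["eef_pos"].round(4),"w",round(s["width"],3),"F",s["wrist_force"].round(1))
    print("shift cm",(R0.inv().apply(np.array(p)-s["eef_pos"])*100).round(2),"turn deg",np.degrees((R0.inv()*Rt).as_rotvec()).round(2))
E
python3 - <<'E'
from h import *
print(R.from_rotvec(bot.state()["eef_rot"]).as_matrix().round(2))
for f in(1,-1): go([.464,.230,.26],toolR(-.382,0,f))
E
```

```text
[[-0.   -0.96  0.27]
 [-0.    0.27  0.96]
 [-1.   -0.   -0.  ]]
t 0.1 pos [0.1707 0.6008 0.2386] w 0.999 F [ 0.2  0.3 -0.3]
shift cm [ -2.09 -38.35 -27.65] turn deg [ 9.602e+01 -5.000e-02  7.000e-02]
t 0.1 pos [0.1707 0.6008 0.2386] w 0.999 F [ 0.2  0.3 -0.3]
shift cm [ -2.09 -38.35 -27.65] turn deg [-8.398e+01 -7.000e-02 -5.000e-02]
```

>>> {"name": "carry_out", "arguments": {"targets": [[[-2.1, -38.3, -27.6], [96, 0, 0], 0], [[-2.1, -38.3, -27.6], [96, 0, 0], 0], [[-2.1, -38.3, -27.6], [96, 0, 0], 0], [[-2.1, -38.3, -27.6], [96, 0, 0], 0], [[-2.1, -38.3, -27.6], [96, 0, 0], 0], [[-2.1, -38.3, -27.6], [96, 0, 0], 0], [[-2.1, -38.3, -27.6], [96, 0, 0], 0], [[-2.1, -38.3, -27.6], [96, 0, 0], 0]], "squeeze": 40}}

```text
clock: 0.77
eef_pos: [0.3782, 0.3382, 0.2542]
eef_rot: [-0.226, 1.559, 0.226]
wrist_force: [0.7, 0.9, -0.8]
width: 1.003
```

```bash
python3 - <<'E'
from h import *
go([.464,.230,.22],toolR(-.382)); print(bot.state()["q"].round(2))
E
```

```text
t 0.77 pos [0.3782 0.3382 0.2542] w 1.003 F [ 0.7  0.9 -0.8]
shift cm [  3.41 -12.81   5.16] turn deg [ 3.838e+01 -2.000e-02 -0.000e+00]
[-1.11  0.23  0.33  1.85 -0.09  1.07 -0.45]
```

>>> {"name": "carry_out", "arguments": {"targets": [[[2, -12.8, 5.2], [38.4, 0, 0], 0], [[2, -12.8, 5.2], [38.4, 0, 0], 0], [[2, -12.8, 5.2], [38.4, 0, 0], 0], [[3.4, -12.8, 5.2], [38.4, 0, 0], 0], [[3.4, -12.8, 5.2], [38.4, 0, 0], 0], [[3.4, -12.8, 5.2], [38.4, 0, 0], 0], [[3.4, -12.8, 5.2], [38.4, 0, 0], 0], [[3.4, -12.8, 5.2], [38.4, 0, 0], 0]]}}

```text
clock: 1.43
eef_pos: [0.4641, 0.2327, 0.2199]
eef_rot: [0.293, 1.551, -0.294]
wrist_force: [0.3, 0.9, -0.5]
width: 1.0
```

```bash
python3 - <<'E'
from h import *
go([.464,.230,.10],toolR(-.382)); print(bot.state()["q"].round(2))
im,d=eyes.get_image("scene"); cv2.imwrite("pics/s2.png",im[:,:,::-1])
im,d=eyes.get_image("top"); cv2.imwrite("pics/t2.png",im[:,:,::-1])
E
```

```text
t 1.43 pos [0.4641 0.2327 0.2199] w 1.0 F [ 0.3  0.9 -0.5]
shift cm [11.99 -0.25  0.09] turn deg [ 0.46 -0.01  0.02]
[-0.97  0.3   0.52  1.89 -0.17  1.   -0.75]
```

View pics/s2.png

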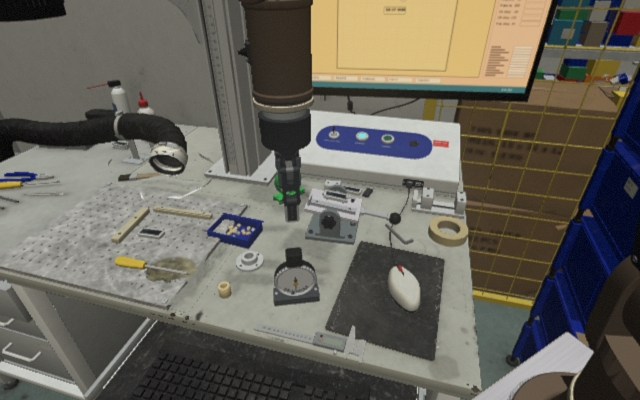

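The hand is above the gauge's lug (about 293,255), and the finger at (291,205) lines up with it. I descend and pinch.

>>> {"name": "carry_out", "arguments": {"targets": [[[4, -0.25, 0.1], [0.5, 0, 0], 0], [[8, -0.25, 0.1], [0.5, 0, 0], 0], [[11, -0.25, 0.1], [0.5, 0, 0], 0], [[12, -0.25, 0.1], [0.5, 0, 0], 0], [[12, -0.25, 0.1], [0.5, 0, 0], 0], [[12, -0.25, 0.1], [0.5, 0, 0], 100], [[12, -0.25, 0.1], [0.5, 0, 0], 120], [[12, -0.25, 0.1], [0.5, 0, 0], 140]]}}

```text
clock: 2.2
eef_pos: [0.4656, 0.2307, 0.102]
eef_rot: [0.304, 1.547, -0.3]
wrist_force: [0.0, -0.0, 0.5]
width: 0.608
```

```bash
python3 - <<'E'
from h import *
go([.464,.230,.10],toolR(-.382))
im,d=eyes.get_image("scene"); crop("s",im,240,180,350,310,5,"s3.png")
im,d=eyes.get_image("top"); crop("t",im,200,180,340,300,5,"t3.png")
E
```

```text
t 2.2 pos [0.4656 0.2307 0.102 ] w 0.608 F [ 0.  -0.   0.5]
shift cm [ 0.2  -0.12 -0.12] turn deg [-0.15  0.1  -0.17]
```

View pics/s3.png

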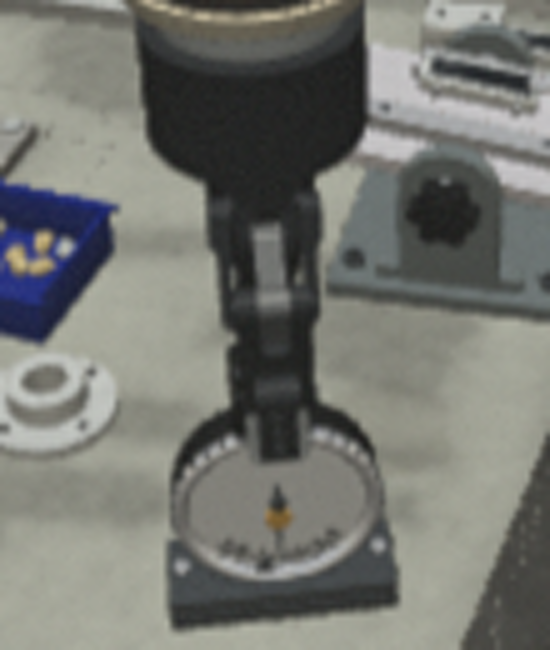

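View pics/t3.png

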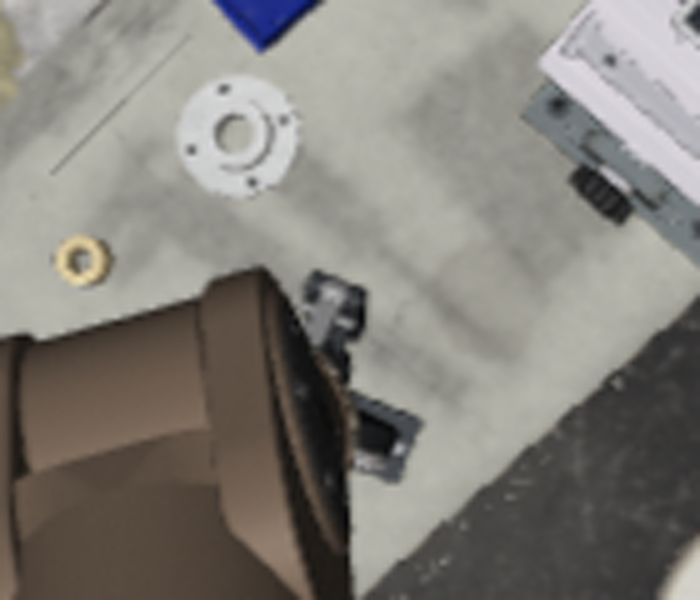

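The finger covers the lug centrally (crop column 278 is also the needle's). I close and wait.

>>> {"name": "carry_out", "arguments": {"targets": [[[0.2, 0, 0], [0, 0, 0], 160], [[0.2, 0, 0], [0, 0, 0], 180], [[0.2, 0, 0], [0, 0, 0], 230], [[0.2, 0, 0], [0, 0, 0], 255], [[0.2, 0, 0], [0, 0, 0], 255], [[0.2, 0, 0], [0, 0, 0], 255]]}}

```text
clock: 2.8
eef_pos: [0.4642, 0.2303, 0.0984]
eef_rot: [0.302, 1.55, -0.302]
wrist_force: [-2.8, 0.3, 5.5]
width: 0.277
```

```bash
python3 - <<'E'
from h import *
go([.464,.230,.10],toolR(-.382))
E
```

```text
t 2.8 pos [0.4642 0.2303 0.0984] w 0.277 F [-2.8  0.3  5.5]
shift cm [-0.16 -0.03 -0.  ] turn deg [-0.16 -0.03 -0.02]
```

>>> {"name": "carry_out", "arguments": {"targets": [[[-2, 0, 0], [0, 0, 0], 255], [[-5, 0, 0], [0, 0, 0], 255], [[-9, 0, 0], [0, 0, 0], 255], [[-12, 0, 0], [0, 0, 0], 255], [[-12, 0, 0], [0, 0, 0], 255], [[-12, 0, 0], [0, 0, 0], 255]]}}

```text
clock: 3.3
eef_pos: [0.465, 0.2303, 0.2192]
eef_rot: [0.304, 1.548, -0.3]
wrist_force: [-0.4, 0.4, -3.6]
width: 0.273
```

```bash
cat >> h.py <<'E'
NX,NY,NA=.6233,.0479,-.6949
def seat(y=-.005,up=0.,off=.0904,x=0.,na=NA):
    rot=R.from_euler('z',na)*R.from_euler('x',.14)
    return rot.apply([-.022+x,y,.015+off+up])+[NX,NY,.065]
E
python3 - <<'E'
from h import *
go(seat(up=.04),toolR(NA,.14))
E
```

```text
t 3.3 pos [0.465  0.2303 0.2192] w 0.273 F [-0.4  0.4 -3.6]
shift cm [  1.09 -12.7   18.65] turn deg [17.74 -1.18  7.79]
```

>>> {"name": "carry_out", "arguments": {"targets": [[[-1, -1.2, 1.8], [2, 0, 0], 255], [[-1, -3.2, 4.7], [5, 0, 1], 255], [[-1, -5.5, 8], [9, 0, 2], 255], [[-1, -8, 11.8], [13, -0.4, 4], 255], [[-1, -10.2, 15], [16, -0.8, 6], 255], [[-0.5, -12, 17.6], [17.7, -1.2, 7.2], 255], [[0.5, -12.7, 18.6], [17.7, -1.2, 7.8], 255], [[1, -12.7, 18.6], [17.7, -1.2, 7.8], 255]]}}

```text
clock: 3.97
eef_pos: [0.5888, 0.0369, 0.2054]
eef_rot: [0.644, 1.452, -0.445]
wrist_force: [0.1, 0.5, -3.1]
width: 0.277
```

>>> {"name": "carry_out", "arguments": {"targets": [[[0, 0, 0], [0, 0, 0], 255], [[0, 0, 0], [0, 0, 0], 255], [[0, 0, 0], [0, 0, 0], 255]]}}

```text
clock: 4.22
eef_pos: [0.5883, 0.044, 0.2075]
eef_rot: [0.64, 1.455, -0.435]
wrist_force: [-0.1, -0.4, -2.1]
width: 0.278
```

```bash
python3 - <<'E'
from h import *
go(seat(up=.04),toolR(NA,.14))
im,d=eyes.get_image("scene"); crop("s",im,270,120,400,260,5,"s4.png")
im,d=eyes.get_image("top"); crop("t",im,270,120,410,260,5,"t4.png")
E
```

```text
t 4.22 pos [0.5883 0.044  0.2075] w 0.278 F [-0.1 -0.4 -2.1]
shift cm [-0.08  0.02  0.24] turn deg [ 0.15 -0.12  0.21]
```

View pics/s4.png

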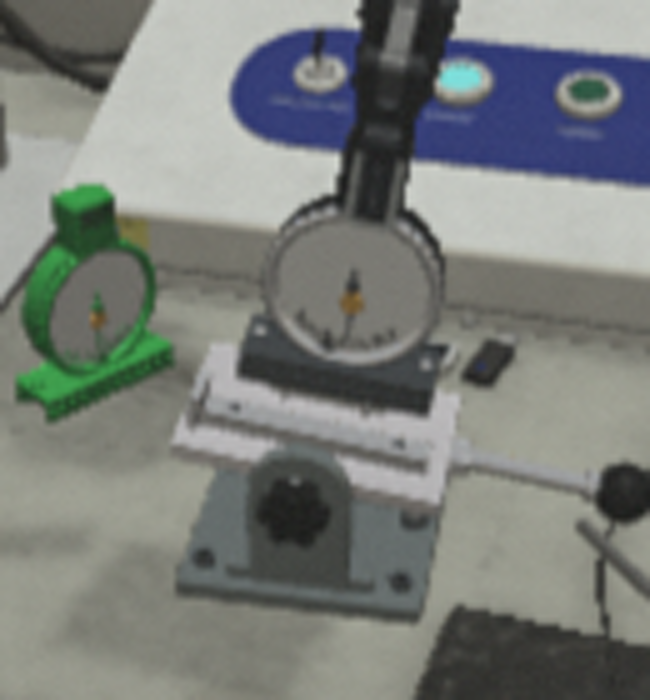

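View pics/t4.png

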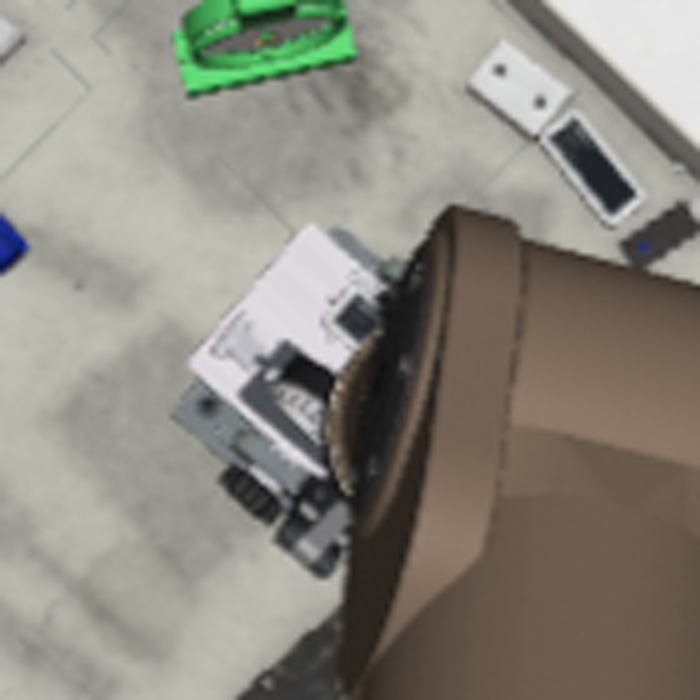

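```bash
python3 - <<'E'
from h import *
im,d=eyes.get_image("scene"); crop("s",im,308,172,372,222,12,"s5.png")
np.save("s5.npy",im)
im,d=eyes.get_image("top"); crop("t",im,305,178,345,218,14,"t5.png")
s=bot.state(); T=R.from_rotvec(s["eef_rot"])
# tool: x=-gz, z=gx, y = z x x = gx x -gz = gy
for nm,g in [("bfl",(-17,45,0)),("bfr",(-17,-45,0)),("tfl",(-17,45,16)),("tfr",(-17,-45,16)),("tbl",(17,45,16)),("tbr",(17,-45,16)),("dial",(-11,0,54))]:
    g=np.array(g)/1e3; w=T.apply([.0984-g[2],g[1],g[0]])+s["eef_pos"]
    a=proj("scene",w)[0]; b=proj("top",w)[0]
    print(nm,((a-[308,172]+.5)*12-.5).round(0),((b-[305,178]+.5)*14-.5).round(0),w.round(3))
E
```

```text
bfl [106. 278.] [182. 305.] [0.613 0.099 0.117]
bfr [570. 376.] [599. 653.] [0.556 0.03  0.105]
tfl [116. 209.] [191. 304.] [0.612 0.097 0.133]
tfr [586. 307.] [614. 656.] [0.555 0.029 0.121]
tbl [148. 117.] [324. 143.] [0.638 0.076 0.133]
tbr [603. 212.] [745. 495.] [0.581 0.007 0.121]
dial [386.  71.] [459. 454.] [0.584 0.055 0.164]
```

View pics/s5.png

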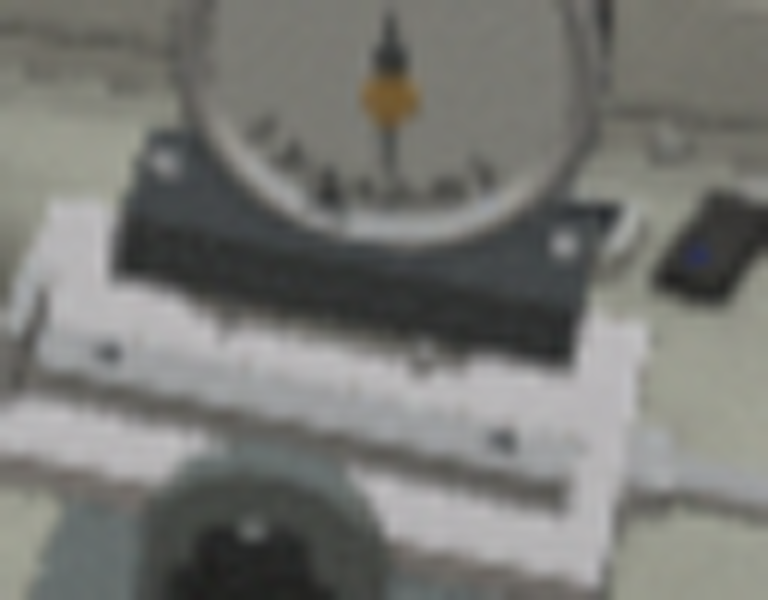

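View pics/t5.png

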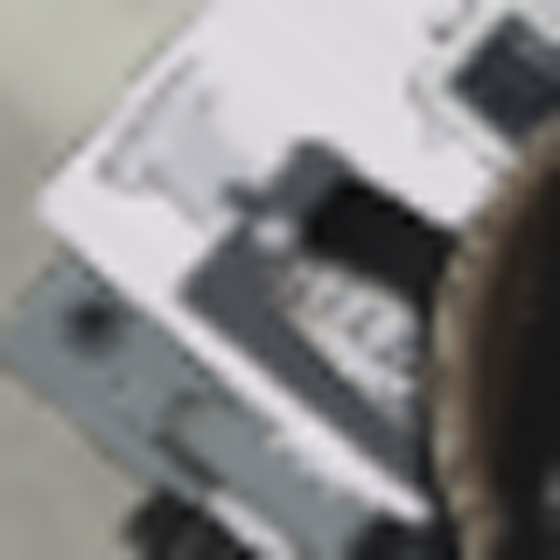

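```bash
python3 - <<'E'
from h import *
go(seat(up=.006),toolR(NA,.14))
E
```

```text
t 4.42 pos [0.589  0.0435 0.2084] w 0.275 F [-0.9 -0.4 -2.1]
shift cm [3.41 0.02 0.16] turn deg [ 0.13 -0.03  0.13]
```

>>> {"name": "carry_out", "arguments": {"targets": [[[0.8, 0, 0.2], [0, 0, 0], 255], [[1.6, 0, 0.2], [0, 0, 0], 255], [[2.4, 0, 0.2], [0, 0, 0], 255], [[3, 0, 0.2], [0, 0, 0], 255], [[3.2, 0, 0.2], [0, 0, 0], 255], [[3.2, 0, 0.2], [0, 0, 0], 255], [[3.2, 0, 0.2], [0, 0, 0], 255]]}}

```text
clock: 5.0
eef_pos: [0.5934, 0.0444, 0.1763]
eef_rot: [0.641, 1.453, -0.437]
wrist_force: [0.5, 0.8, -2.1]
width: 0.274
```

```bash
python3 - <<'E'
from h import *
go(seat(up=0),toolR(NA,.14))
im,d=eyes.get_image("scene"); crop("s",im,300,165,372,225,11,"s6.png")
go(seat(up=0),toolR(NA,.14))
E
```

```text
t 5.0 pos [0.5934 0.0444 0.1763] w 0.274 F [ 0.5  0.8 -2.1]
shift cm [ 0.78  0.12 -0.13] turn deg [ 0.01 -0.03  0.18]
t 5.05 pos [0.5935 0.0443 0.1766] w 0.276 F [-0.1  0.2 -2.3]
shift cm [ 0.81  0.1  -0.14] turn deg [ 0.02 -0.01  0.15]
```

View pics/s6.png

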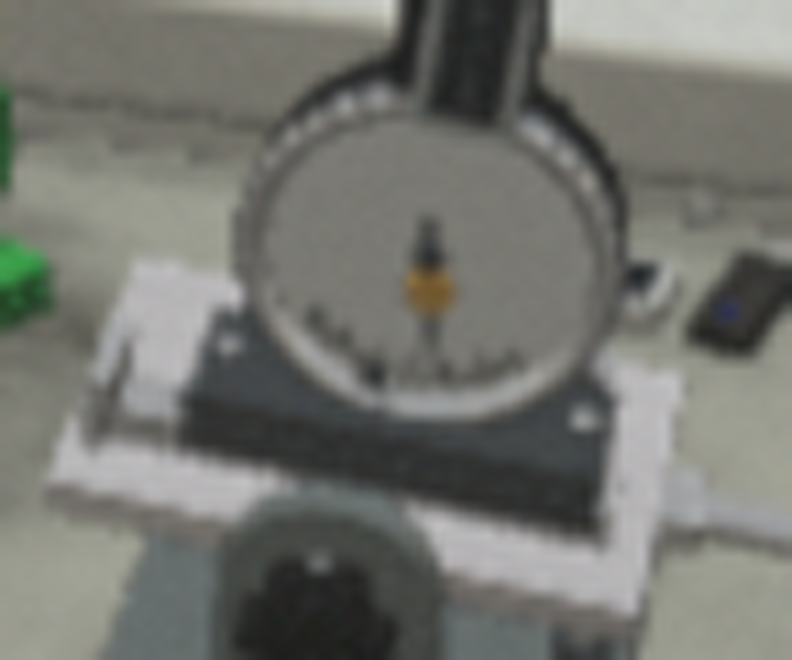

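>>> {"name": "carry_out", "arguments": {"targets": [[[0.3, 0.1, -0.1], [0, 0, 0], 255], [[0.5, 0.1, -0.1], [0, 0, 0], 255], [[0.6, 0.1, -0.1], [0, 0, 0], 255], [[0.7, 0.1, -0.1], [0, 0, 0], 255], [[0.8, 0.1, -0.1], [0, 0, 0], 255], [[0.8, 0.1, -0.1], [0, 0, 0], 255]]}}

```text
clock: 5.55
eef_pos: [0.594, 0.0466, 0.1686]
eef_rot: [0.641, 1.452, -0.437]
wrist_force: [0.2, -0.3, -2.4]
width: 0.277
```

```bash
python3 - <<'E'
from h import *
im,d=eyes.get_image("scene"); crop("s",im,300,165,372,225,11,"s7.png")
go(seat(up=0),toolR(NA,.14))
E
```

```text
t 5.6 pos [0.594  0.0467 0.1686] w 0.276 F [ 1.  -0.4 -2.9]
shift cm [-0.    0.01 -0.03] turn deg [ 0.02 -0.01  0.16]
```

View pics/s7.png

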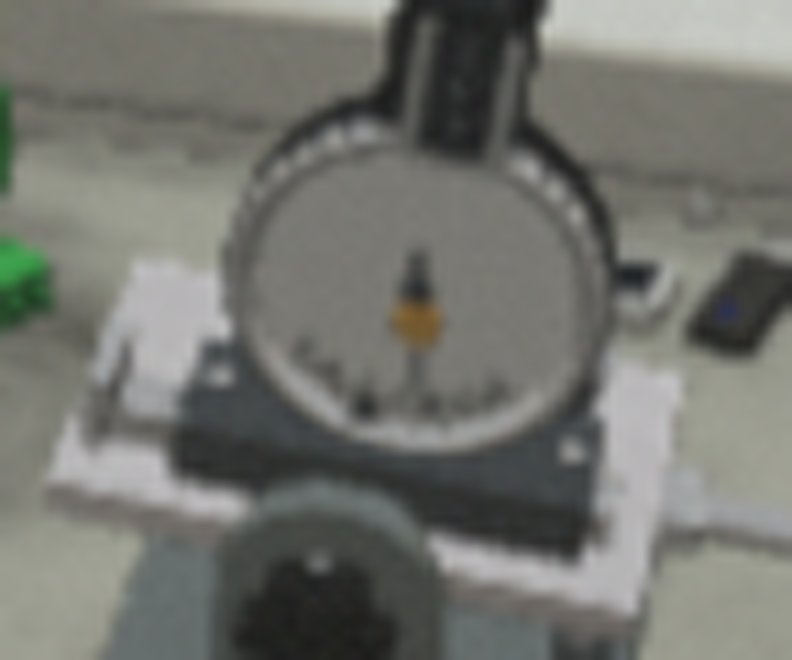

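>>> {"name": "carry_out", "arguments": {"targets": [[[0.1, 0, 0], [0, 0, 0], 255], [[0.2, 0, 0], [0, 0, 0], 255], [[0.2, 0, 0], [0, 0, 0], 255]]}}

```text
clock: 5.85
eef_pos: [0.5942, 0.0466, 0.1683]
eef_rot: [0.643, 1.452, -0.436]
wrist_force: [-6.3, -2.2, 16.4]
width: 0.278
```

>>> {"name": "carry_out", "arguments": {"targets": [[[0.1, 0, 0], [0, 0, 0], 255], [[0.2, 0, 0], [0, 0, 0], 255], [[0.2, 0, 0], [0, 0, 0], 255]]}}

```text
clock: 6.1
eef_pos: [0.5948, 0.0467, 0.1683]
eef_rot: [0.644, 1.451, -0.434]
wrist_force: [-14.5, -2.4, 34.3]
width: 0.276
```

>>> {"name": "carry_out", "arguments": {"targets": [[[-0.2, 0, 0], [0, 0, 0], 255], [[-0.3, 0, 0], [0, 0, 0], 255], [[-0.3, 0, 0], [0, 0, 0], 255]]}}

```text
clock: 6.35
eef_pos: [0.5944, 0.0467, 0.1684]
eef_rot: [0.642, 1.451, -0.436]
wrist_force: [-2.5, -1.2, 9.4]
width: 0.277
```

```bash
python3 - <<'E'
from h import *
im,d=eyes.get_image("scene"); crop("s",im,300,165,372,225,11,"s8.png")
im,d=eyes.get_image("top"); crop("t",im,305,178,345,218,14,"t8.png")
go(seat(up=0),toolR(NA,.14))
E
```

```text
t 6.45 pos [0.5945 0.0467 0.1684] w 0.273 F [-3.3 -1.7  9.2]
shift cm [-0.03 -0.03 -0.06] turn deg [0.02 0.01 0.1 ]
```

View pics/s8.png

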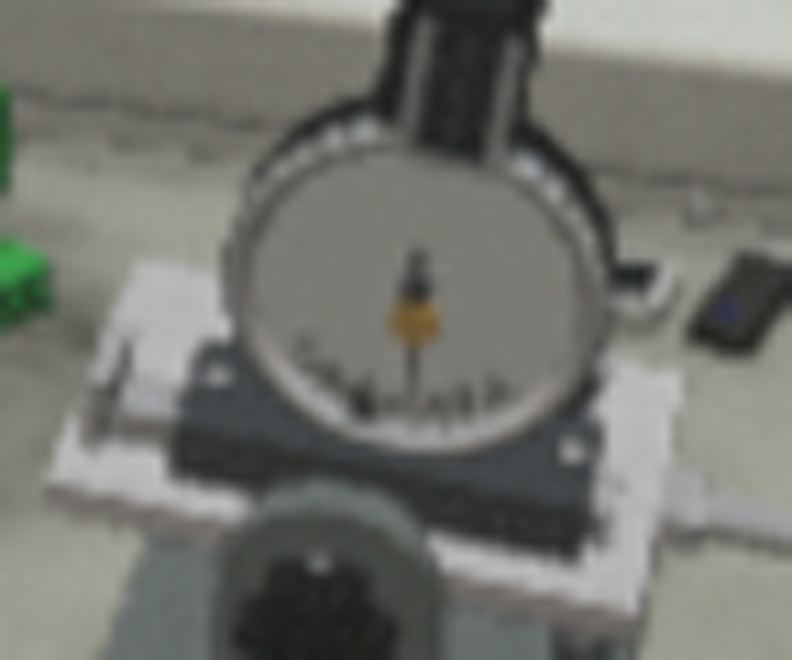

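View pics/t8.png

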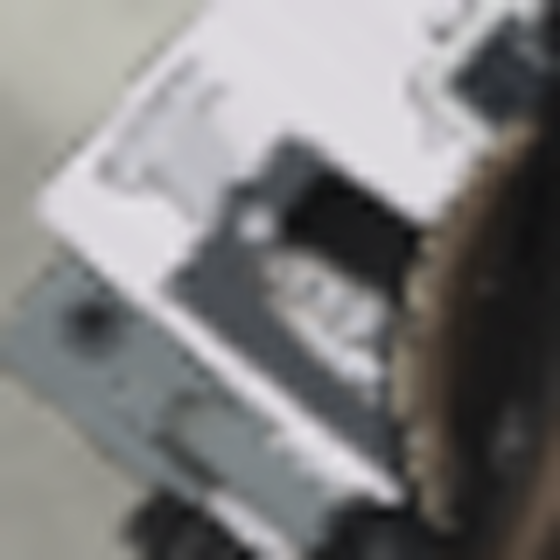

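The gauge is astride the rail: the rail enters the foot's end at its middle, about (230,208) in the top crop. I open and retreat.

>>> {"name": "carry_out", "arguments": {"targets": [[[-0.1, 0, 0], [0, 0, 0], 255], [[-0.1, 0, 0], [0, 0, 0], 160], [[-0.1, 0, 0], [0, 0, 0], 100], [[-0.1, 0, 0], [0, 0, 0], 60], [[-0.1, 0, 0], [0, 0, 0], 20], [[-0.1, 0, 0], [0, 0, 0], 0], [[-0.1, 0, 0], [0, 0, 0], 0], [[-0.1, 0, 0], [0, 0, 0], 0]]}}

```text
clock: 7.12
eef_pos: [0.5939, 0.0467, 0.1686]
eef_rot: [0.641, 1.453, -0.437]
wrist_force: [-0.7, -0.0, -0.4]
width: 1.004
```

>>> {"name": "carry_out", "arguments": {"targets": [[[-1, 0, 0], [0, 0, 0], 0], [[-3, 0, 0], [0, 0, 0], 0], [[-6, 0, 0], [0, 0, 0], 0], [[-9, 0, 0], [0, 0, 0], 0], [[-11, 0, 0], [0, 0, 0], 0], [[-12, 0, 0], [0, 0, 0], 0]]}}

```text
clock: 7.62
eef_pos: [0.5844, 0.0331, 0.2913]
eef_rot: [0.643, 1.448, -0.435]
wrist_force: [0.7, -0.7, -0.7]
width: 1.0
```

```bash
python3 - <<'E'
from h import *
im,d=eyes.get_image("scene"); crop("s",im,300,150,420,240,6,"s9.png")
go([.5281,-.0662,.20],toolR(NA,0)); print(bot.state()["q"].round(2))
E
```

```text
t 7.67 pos [0.5847 0.0333 0.2917] w 1.0 F [ 1.1 -0.4  1.2]
shift cm [  7.5  -12.44   2.  ] turn deg [-0.01  0.18 -8.1 ]
[-0.58  0.3   0.65  1.72 -0.33  1.11 -0.52]
```

View pics/s9.png

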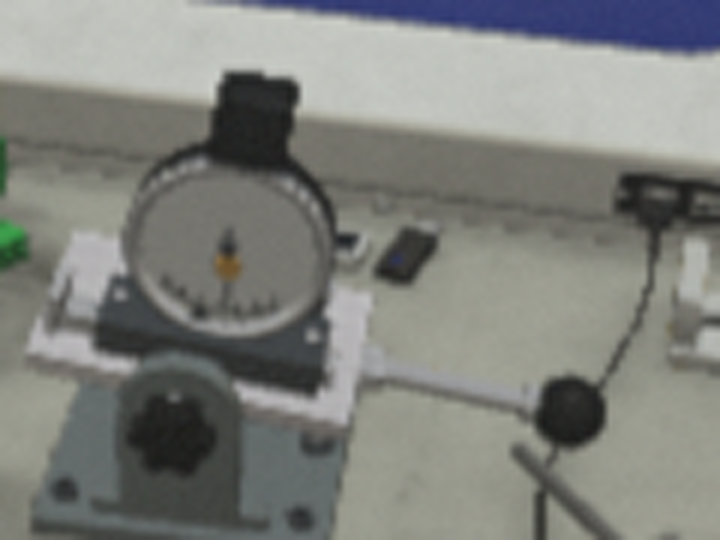

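>>> {"name": "carry_out", "arguments": {"targets": [[[0, -4, 0.6], [0, 0, -3], 0], [[1, -8, 1.2], [0, 0, -6], 0], [[3, -12, 1.8], [0, 0, -8], 0], [[6, -12.5, 2], [0, 0.2, -8.1], 0], [[7.5, -12.5, 2], [0, 0.2, -8.1], 0], [[7.5, -12.5, 2], [0, 0.2, -8.1], 0], [[7.5, -12.5, 2], [0, 0.2, -8.1], 0]]}}

```text
clock: 8.25
eef_pos: [0.5254, -0.0657, 0.1952]
eef_rot: [0.541, 1.509, -0.547]
wrist_force: [-0.6, 0.1, 0.7]
width: 1.0
```

```bash
python3 - <<'E'
from h import *
im,d=eyes.get_image("scene"); crop("s",im,300,120,460,260,5,"s10.png")
go([.5281,-.0662,.033],toolR(NA,0))
E
```

```text
t 8.3 pos [ 0.5262 -0.0658  0.1962] w 1.001 F [-0.3  0.2 -0.1]
shift cm [16.32  0.16  0.23] turn deg [ 0.06 -0.23  0.27]
```

View pics/s10.png

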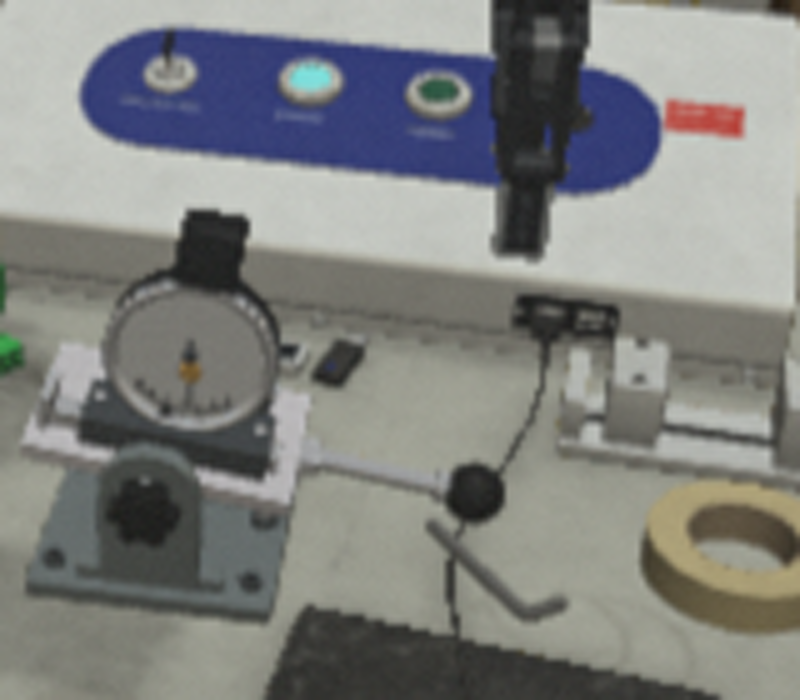

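>>> {"name": "carry_out", "arguments": {"targets": [[[4, 0.15, 0.2], [0, -0.2, 0.3], 0], [[8, 0.15, 0.2], [0, -0.2, 0.3], 0], [[11, 0.15, 0.2], [0, -0.2, 0.3], 0], [[14, 0.15, 0.2], [0, -0.2, 0.3], 0], [[15.5, 0.15, 0.2], [0, -0.2, 0.3], 0], [[16.1, 0.15, 0.2], [0, -0.2, 0.3], 0], [[16.1, 0.15, 0.2], [0, -0.2, 0.3], 60], [[16.1, 0.15, 0.2], [0, -0.2, 0.3], 90]], "squeeze": 30}}

```text
clock: 8.97
eef_pos: [0.5289, -0.0662, 0.0363]
eef_rot: [0.544, 1.5, -0.541]
wrist_force: [0.9, -0.5, -0.1]
width: 0.747
```

```bash
python3 - <<'E'
from h import *
im,d=eyes.get_image("scene"); crop("s",im,300,120,460,260,5,"s11.png")
im,d=eyes.get_image("top"); crop("t",im,320,180,450,280,6,"t11.png")
go([.5281,-.0662,.035],toolR(NA,0))
E
```

```text
t 9.07 pos [ 0.5291 -0.0662  0.0367] w 0.652 F [ 0.4 -0.   0.6]
shift cm [ 0.17 -0.06 -0.08] turn deg [ 0.06  0.11 -0.17]
```

View pics/s11.png

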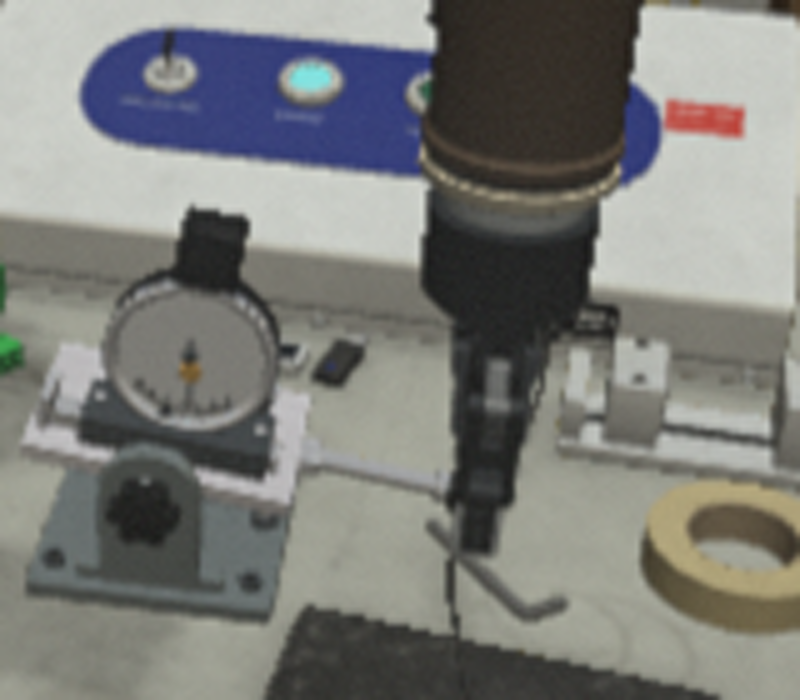

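View pics/t11.png

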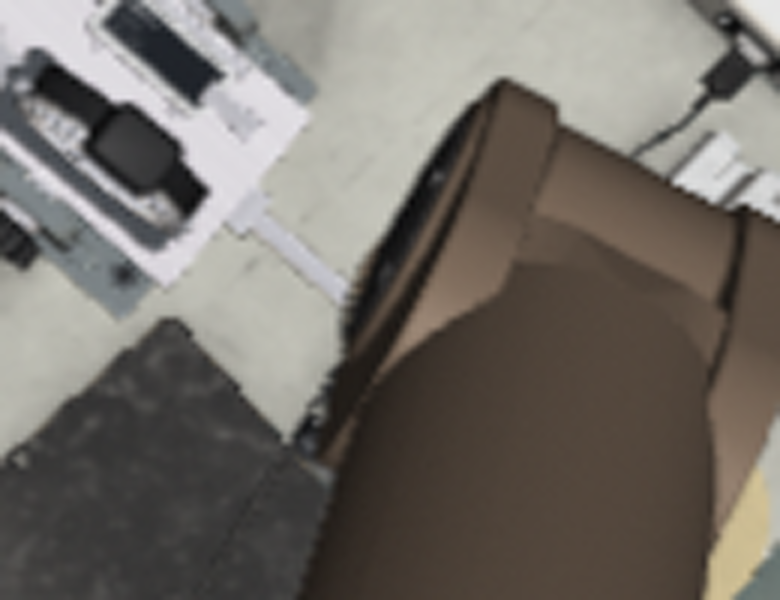

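>>> {"name": "carry_out", "arguments": {"targets": [[[0, -0.05, -0.1], [0, 0, 0], 130], [[0, -0.05, -0.1], [0, 0, 0], 170], [[0, -0.05, -0.1], [0, 0, 0], 220], [[0, -0.05, -0.1], [0, 0, 0], 255], [[0, -0.05, -0.1], [0, 0, 0], 255], [[0, -0.05, -0.1], [0, 0, 0], 255], [[0, -0.05, -0.1], [0, 0, 0], 255]]}}

```text
clock: 9.65
eef_pos: [0.5272, -0.0659, 0.0361]
eef_rot: [0.545, 1.5, -0.541]
wrist_force: [-1.3, 0.3, 8.8]
width: 0.329
```

```bash
cat >> h.py <<'E'
def ball(th,g=0.):
    a=.14-th
    return (R.from_euler('z',NA)*R.from_euler('x',a)).apply([0,-.15,0])+[NX,NY,.065]
E
python3 - <<'E'
from h import *
s=bot.state(); 
b0=ball(0)
for th in (.1,.2,.3,.35): 
    print(th); go(s["eef_pos"]+ball(th)-b0,toolR(NA,-th))
E
```

```text
0.1
t 9.65 pos [ 0.5272 -0.0659  0.0361] w 0.329 F [-1.3  0.3  8.8]
shift cm [-1.49 -0.13  0.  ] turn deg [ 0.04  0.03 -5.87]
0.2
t 9.65 pos [ 0.5272 -0.0659  0.0361] w 0.329 F [-1.3  0.3  8.8]
shift cm [-2.99 -0.11  0.  ] turn deg [  0.04   0.03 -11.6 ]
0.3
t 9.65 pos [ 0.5272 -0.0659  0.0361] w 0.329 F [-1.3  0.3  8.8]
shift cm [-4.48  0.06  0.  ] turn deg [  0.04   0.04 -17.33]
0.35
t 9.65 pos [ 0.5272 -0.0659  0.0361] w 0.329 F [-1.3  0.3  8.8]
shift cm [-5.22  0.2   0.  ] turn deg [  0.04   0.04 -20.19]
```

>>> {"name": "carry_out", "arguments": {"targets": [[[-0.1, 0, 0], [0, 0, 0], 255], [[-0.3, -0.03, 0], [0, 0, 0], 255], [[-0.6, -0.06, 0], [0, 0, 0], 255], [[-1, -0.1, 0], [0, 0, 0], 255], [[-1.4, -0.12, 0], [0, 0, 0], 255], [[-1.8, -0.13, 0], [0, 0, 0], 255], [[-2.1, -0.13, 0], [0, 0, 0], 255], [[-2.2, -0.13, 0], [0, 0, 0], 255]]}}

```text
clock: 10.32
eef_pos: [0.5261, -0.067, 0.0577]
eef_rot: [0.544, 1.501, -0.542]
wrist_force: [3.3, -0.4, -2.7]
width: 0.329
```

```bash
python3 - <<'E'
from h import *
im,d=eyes.get_image("scene"); crop("s",im,300,120,460,260,5,"s12.png")
s=bot.state(); print(s["eef_pos"].round(4),s["wrist_force"],s["width"])
E
```

```text
[ 0.5261 -0.067   0.0576] [ 3.38231903  0.39490964 -2.08172213] 0.33121020527216793
```

View pics/s12.png

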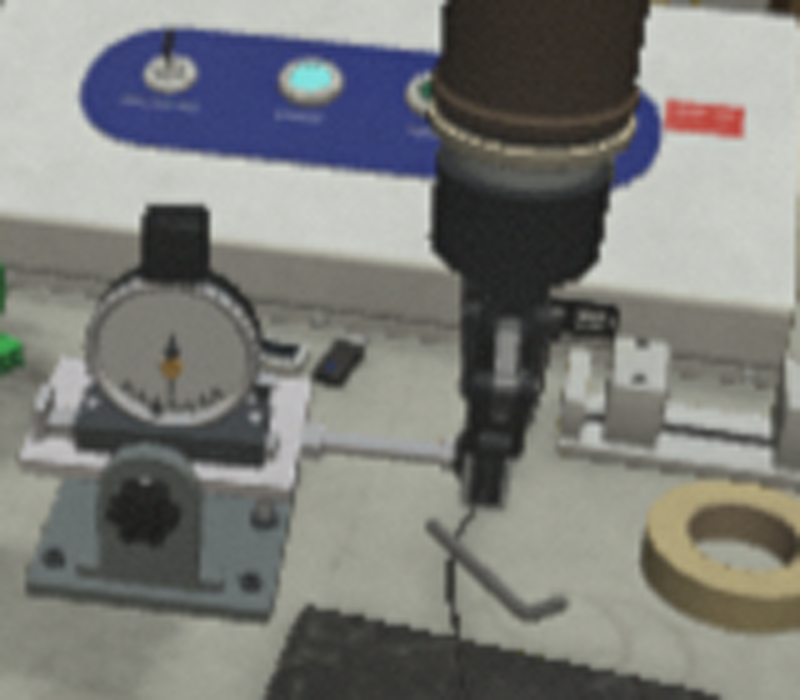

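>>> {"name": "carry_out", "arguments": {"targets": [[[-0.2, 0, 0], [0, 0, 0], 255], [[-0.5, 0.01, 0], [0, 0, 0], 255], [[-0.9, 0.04, 0], [0, 0, 0], 255], [[-1.4, 0.09, 0], [0, 0, 0], 255], [[-1.9, 0.15, 0], [0, 0, 0], 255], [[-2.4, 0.22, 0], [0, 0, 0], 255], [[-2.8, 0.3, 0], [0, 0, 0], 255], [[-2.9, 0.32, 0], [0, 0, 0], 255]]}}

```text
clock: 11.03
eef_pos: [0.5279, -0.0648, 0.0869]
eef_rot: [0.544, 1.501, -0.542]
wrist_force: [3.6, -3.1, -2.3]
width: 0.33
```

>>> {"name": "carry_out", "arguments": {"targets": [[[0, 0, 0], [0, 0, 0], 255], [[0, 0, 0], [0, 0, 0], 255], [[0, 0, 0], [0, 0, 0], 255], [[0, 0, 0], [0, 0, 0], 255], [[0, 0, 0], [0, 0, 0], 255], [[0, 0, 0], [0, 0, 0], 255], [[0, 0, 0], [0, 0, 0], 255], [[0, 0, 0], [0, 0, 0], 255]]}}

```text
clock: 11.7
eef_pos: [0.5278, -0.065, 0.0859]
eef_rot: [0.544, 1.501, -0.543]
wrist_force: [3.4, -4.0, -1.6]
width: 0.33
```

>>> {"name": "carry_out", "arguments": {"targets": [[[0, 0, 0], [0, 0, 0], 255], [[0, 0, 0], [0, 0, 0], 255], [[0, 0, 0], [0, 0, 0], 255], [[0, 0, 0], [0, 0, 0], 255], [[0, 0, 0], [0, 0, 0], 255], [[0, 0, 0], [0, 0, 0], 255], [[0, 0, 0], [0, 0, 0], 255], [[0, 0, 0], [0, 0, 0], 255]]}}

```text
clock: 12.37
eef_pos: [0.5278, -0.065, 0.0859]
eef_rot: [0.544, 1.501, -0.543]
wrist_force: [3.9, -4.4, -1.8]
width: 0.331
```

```bash
python3 - <<'E'
from h import *
ims=[]
for i in range(8): ims.append(eyes.get_image("scene")[0].astype(float))
im=np.mean(ims,0).astype(np.uint8); np.save("s13.npy",im); crop("s",im,300,120,460,260,5,"s13.png"); crop("s",im,313,165,355,207,14,"s13b.png")
im,d=eyes.get_image("top"); crop("t",im,300,160,400,245,7,"t13.png")
s=bot.state(); print(s["clock"],s["eef_pos"].round(4),s["wrist_force"],s["width"])
E
```

```text
12.8167 [ 0.5278 -0.065   0.0859] [ 2.92726332 -3.24944878 -1.88769876] 0.32948600938593914
```

View pics/s13.png

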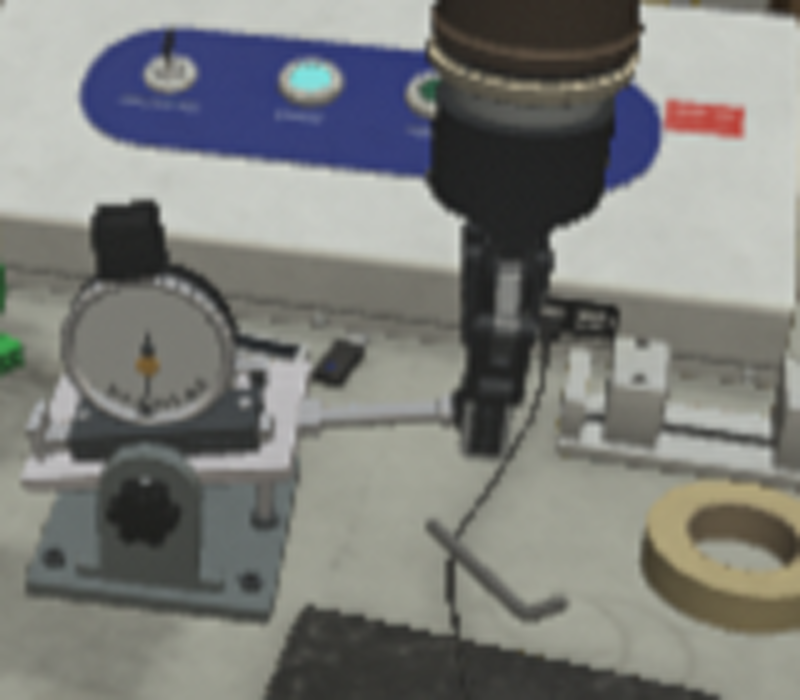

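View pics/s13b.png

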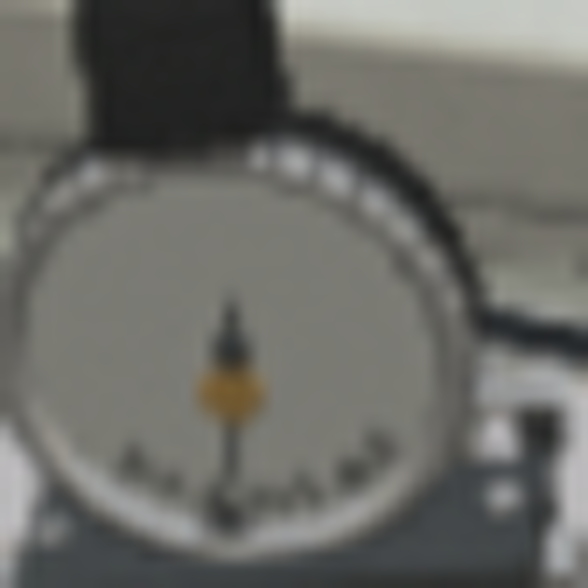

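View pics/t13.png

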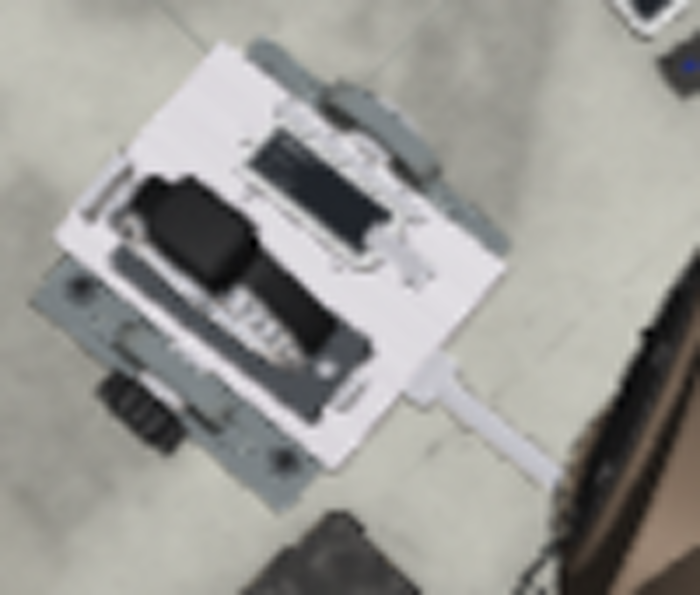

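```bash
python3 - <<'E'
from h import *
im=np.load("s13.npy"); crop("s",im,320,183,340,205,28,"s13c.png")
g=im.sum(2)/3
print(g[186:204,322:338].round(0).astype(int))
E
```

```text
[[120 120 120 120 121 121 119 101 116 120 120 120 120 120 120 121]
 [120 120 120 120 120 121 117  75 112 121 121 120 121 120 120 120]
 [120 120 119 119 120 121 106  69 105 120 120 121 120 120 120 120]
 [120 119 120 120 120 119  82  57  82 115 121 120 121 120 120 120]
 [120 120 120 121 121 119  76  51  69 114 121 120 120 120 120 120]
 [120 120 120 120 120 116  88  67  81 114 121 120 120 120 120 119]
 [120 119 119 120 120 105  88  84  85 106 119 120 120 120 120 119]
 [120 120 121 120 119  99  86  83  84  95 117 120 120 120 121 120]
 [120 121 120 121 120 110  97  82  88 103 118 120 120 120 120 121]
 [119 120 121 120 121 120 112  80 100 117 121 120 120 120 120 121]
 [109 118 121 120 120 121 118  81 112 120 121 120 120 119 121 120]
 [ 85 107 119 120 120 121 118  81 113 121 121 120 120 120 120 109]
 [ 83  94 109 109 118 121 112  82 113 120 121 119 110 118 118  85]
 [111 104  96  88 113 112  94  92 109 109 111 110  91 104 115  89]
 [146 134 113 105 110  97  74  95  98  86  93  91  99  89 114 116]
 [159 158 145 138 123  97  66  62  87  96 106 103 122 118 136 148]
 [127 148 156 162 156 117  81  66  94 122 141 143 150 150 156 150]
 [ 76  92 120 140 147 131 116 107 124 148 152 151 149 143 129 107]]
```

View pics/s13c.png

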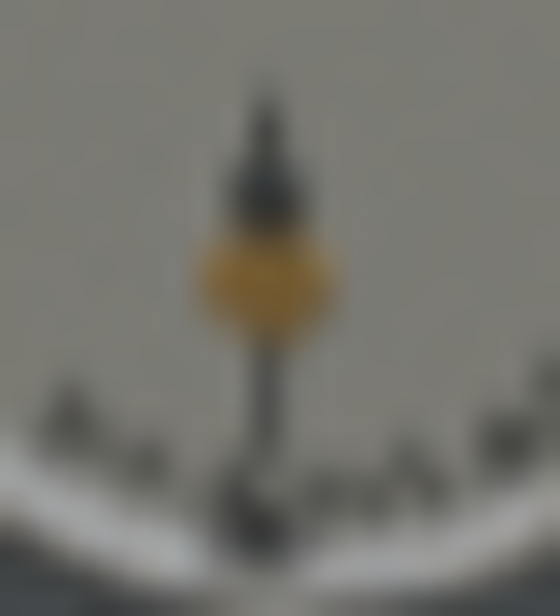

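>>> {"name": "carry_out", "arguments": {"targets": [[[-0.05, 0, 0], [0, 0, 0], 255], [[-0.1, 0.02, 0], [0, 0, 0], 255], [[-0.15, 0.03, 0], [0, 0, 0], 255], [[-0.2, 0.04, 0], [0, 0, 0], 255], [[-0.2, 0.04, 0], [0, 0, 0], 255], [[-0.2, 0.04, 0], [0, 0, 0], 255], [[-0.2, 0.04, 0], [0, 0, 0], 255], [[-0.2, 0.04, 0], [0, 0, 0], 255]]}}

```text
clock: 13.48
eef_pos: [0.528, -0.0646, 0.0879]
eef_rot: [0.544, 1.501, -0.543]
wrist_force: [3.6, -3.8, -1.8]
width: 0.328
```

>>> {"name": "carry_out", "arguments": {"targets": [[[0, 0, 0], [0, 0, 0], 255], [[0, 0, 0], [0, 0, 0], 255], [[0, 0, 0], [0, 0, 0], 255], [[0, 0, 0], [0, 0, 0], 255], [[0, 0, 0], [0, 0, 0], 255], [[0, 0, 0], [0, 0, 0], 255], [[0, 0, 0], [0, 0, 0], 255], [[0, 0, 0], [0, 0, 0], 255]]}}

```text
clock: 14.15
eef_pos: [0.5281, -0.0646, 0.0879]
eef_rot: [0.544, 1.501, -0.543]
wrist_force: [3.8, -4.0, -1.7]
width: 0.329
```

>>> {"name": "carry_out", "arguments": {"targets": [[[0, 0, 0], [0, 0, 0], 255], [[0, 0, 0], [0, 0, 0], 255], [[0, 0, 0], [0, 0, 0], 255], [[0, 0, 0], [0, 0, 0], 255], [[0, 0, 0], [0, 0, 0], 255], [[0, 0, 0], [0, 0, 0], 255], [[0, 0, 0], [0, 0, 0], 255], [[0, 0, 0], [0, 0, 0], 255]]}}

```text
clock: 14.82
eef_pos: [0.528, -0.0646, 0.0879]
eef_rot: [0.544, 1.501, -0.543]
wrist_force: [2.9, -3.8, -2.0]
width: 0.329
```

```bash
python3 - <<'E'
from h import *
ims=[]
for i in range(8): ims.append(eyes.get_image("scene")[0].astype(float))
im=np.mean(ims,0).astype(np.uint8); np.save("s14.npy",im); crop("s",im,313,165,355,207,14,"s14b.png"); crop("s",im,320,183,340,205,28,"s14c.png")
g=im.sum(2)/3
print(np.std([i[186:204,322:338].sum(2).ravel()/3 for i in ims],0).max())
print(g[186:204,322:338].round(0).astype(int))
s=bot.state(); print(s["clock"],s["eef_pos"].round(4),s["wrist_force"],s["width"])
# predicted pixels of needle line & arrow vs slope, table-frame gauge pose
for slope in (.195,.205,.215):
  rot=R.from_euler('z',NA)*R.from_euler('x',-slope)
  o=rot.apply([-.022,-.005,.007])+[NX,NY,.065]
  def dial(r,a): return o+rot.apply([-.011,r*np.sin(a),.054-r*np.cos(a)])
  print(slope,"centre",proj("scene",dial(0,0))[0].round(2),"needle tip",proj("scene",dial(.0265,slope))[0].round(2),
   *[(b,proj("scene",dial(.030,b))[0].round(2)) for b in(.18,.20,.22,.24)])
E
```

```text
1.8099838857477883
[[120 120 120 120 120 121 110 106 118 121 120 120 120 120 120 119]
 [120 120 120 120 121 119  90  74 113 121 121 120 120 121 121 120]
 [120 120 120 120 121 114  83  66 105 120 121 120 119 120 120 120]
 [121 120 120 121 120  99  65  55  83 116 120 120 120 120 120 120]
 [119 120 120 120 120  96  63  56  80 115 120 121 120 120 120 120]
 [121 119 120 120 120 104  78  73  96 118 121 121 120 120 120 120]
 [120 120 120 120 116  91  84  85  94 115 120 120 120 120 120 120]
 [120 120 121 120 113  94  84  83  86 109 119 120 120 120 119 119]
 [120 120 120 120 119 108  90  83  91 111 119 121 120 120 120 119]
 [119 120 120 120 121 119  99  86 106 119 121 120 120 120 120 120]
 [109 118 121 120 121 119 103  86 114 120 120 120 120 120 120 120]
 [ 86 113 120 114 119 120 104  92 116 120 120 120 120 120 113 108]
 [ 83 106 110  92 115 119  98 100 117 114 119 120 114 111  97  79]
 [100  96  93  78 107 110  83  96 116  96 109 110  93  89  87  90]
 [133 120 110 104 105  95  67  83 106  82 100  96  83  83  95 122]
 [160 158 145 128 130  99  61  58  84  87 117 108 112 120 135 147]
 [135 153 158 147 153 116  80  67  96 122 141 137 148 154 154 144]
 [ 79 102 127 143 150 133 119 110 134 151 151 147 146 140 121  96]]
15.2167 [ 0.5281 -0.0646  0.0879] [ 3.88706352 -3.322974   -1.23790396] 0.3299199403392457
0.195 centre [328.03 190.76] needle tip [327.98 200.42] (0.18, array([328.16, 201.69])) (0.2, array([327.91, 201.67])) (0.22, array([327.65, 201.64])) (0.24, array([327.4 , 201.61]))
0.205 centre [327.77 190.76] needle tip [327.72 200.42] (0.18, array([328.03, 201.7 ])) (0.2, array([327.78, 201.68])) (0.22, array([327.52, 201.66])) (0.24, array([327.27, 201.63]))
0.215 centre [327.5  190.77] needle tip [327.46 200.43] (0.18, array([327.9 , 201.71])) (0.2, array([327.65, 201.7 ])) (0.22, array([327.39, 201.67])) (0.24, array([327.14, 201.64]))
```

View pics/s14b.png

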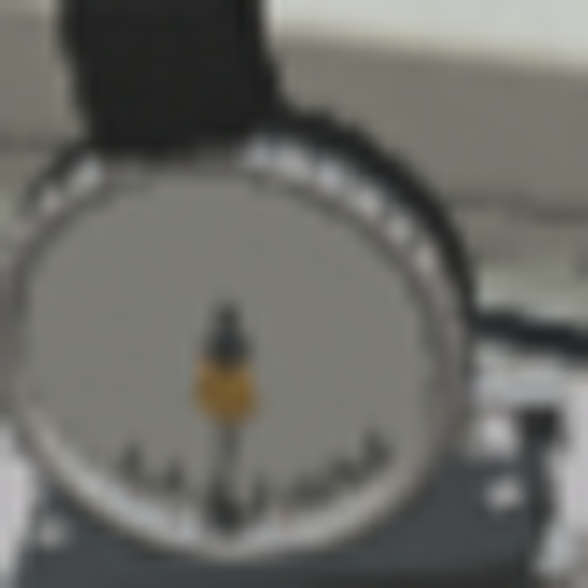

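View pics/s14c.png

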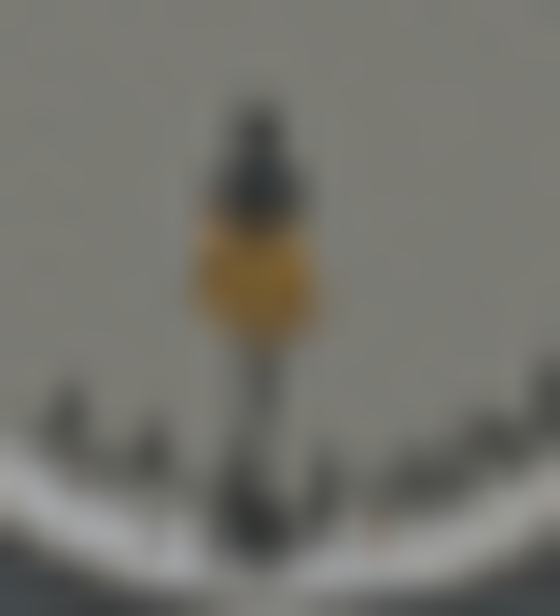

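The needle (column 328.8) and the arrow (about 328.65) agree to roughly 0.01 rad. The table slope from the lever rise is 0.207, and I measured the arrow at 0.208 at the start. I hand it in.

```bash
python3 - <<'E'
from h import *
s=bot.state(); print(s["clock"],abs(s["qvel"]).max(),s["width"])
print(bot.close_job())
E
```

```text
15.2167 0.0027692212181077156 0.3299199403392457
the job is handed in; nothing more can be done
None
```

The gauge is astride the rail with its dial towards you and let go. The hand is still holding the lever ball, with the needle at rest on the arrow. I handed the job in at 15.2 s; no verdict was reported.

**Last checks:**
- **Pointer against arrow:** in the averaged picture the needle is within about 0.15 pixel of the arrow, roughly 0.01 rad. The limit is 0.04 rad.
- **Slope:** the rise of the lever ball gives 0.207 rad. I measured the arrow at about 0.208 rad at the start. This puts the table at about 0.35 rad, clear of both stops.
- **Stillness:** the camera frames and the arm pose did not change over the last second or so.
- **Grip:** the jaws stayed on the ball throughout. Their reading is about 28 mm for a 30 mm ball, slightly under.
- **Gauge seat:** it met the rail within 1 mm of the height expected. I estimate it at −5 to −7 mm along the rail, within the −30 to +20 mm allowed. The pictures and the arm's position differ by about 2 mm there, which is the camera's calibration accuracy.
- **Other items:** none of my moves touched the bystanders or the green look-alike, though I did not measure their positions again at the end.

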